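# Bring a tacked upright true with the square and hold it there

### The job

That upright on the seat frame is only tacked and leans in over its rail. Clear the bottle of marking fluid off the rail and set it down upright on the steel tray, without letting it fall over. Then take the square, stand its stock on the rail with the blade towards the upright and press it into the corner, pushing the upright back until stock and blade both touch full length and the upright is square to the rail; finish still gripping the square and pressing it home, so the next tack can go in, and leave the other things on the bench alone.

Things in the scene. Friction and masses are not known exactly. Their poses are not given: they have to be found in the camera images.
- rail: Level 50 x 50 mm steel tube, fixed. Origin: on its TOP face (50 mm above the bench), on its centre line, at the inner foot of the upright; +y runs along the rail towards and under the upright, z up. The top is free from the upright back to y = -235 mm; there a red-handled toggle clamp, 90 mm high, standing on the rail's +x side, holds it down. Steel stops beside the rail are 30 mm high.
- upright: 50 x 50 mm steel tube 180 mm long, tacked 3 mm above the rail by the foot of its inner face. Origin: on the tack axis, mid-width of that face; z up along the face, y normal to it, into the tube (face is y = 0). Starts leaning 3 to 6 deg in over the rail; yields to 0.3 N m outwards (2 N near its top), stays where left, goes at most 3 deg past square. Square to the rail when z is vertical.
- square: Engineer's square, 0.3 to 0.5 kg, standing on its stock. Stock: blue bar 22 (x) x 130 (y) x 30 (z) mm. Blade: steel strip 4 mm thick, 30 mm wide (y = 35 to 65), mid-thickness, rising to z = 160 mm, outer edge flush with the stock's +y end. Origin: centre of the stock's underside, z up, +y towards the blade. Working faces: underside and the y = +65 mm edge. Grip the stock across x.
- square_heel (a point): outer bottom corner of the square: middle of the lower edge of the stock's blade end, (0, 65, 0) mm in the square's frame
- square_tip (a point): top of the blade's outer edge, (0, 65, 160) mm in the square's frame
- square_grip (a point): good place to grip the square: mid-thickness of the stock, 35 mm from its centre on the side away from the blade and 22 mm above its underside, (0, -35, 22) mm in its frame
- bottle: Small blue bottle of marking fluid with black cap and white label, 42 mm diameter, 85 mm high to the top of the cap (the 42 mm body is straight up to about 50 mm), 0.1 to 0.15 kg, standing on the rail 70 to 105 mm from the upright. Origin: centre of its underside, z up.
- tray: Fixed bare-metal parts tray on the bench, 130 mm (x) by 180 mm (y), rim 18 mm high, empty flat floor 3 mm above the bench. Origin: centre of its underside on the bench. The tray and the square may change sides of the bench.
- grinder: bystander: air angle grinder lying on the bench nearer the robot than the rail, 220 mm long (y), 54 mm high; origin on the bench under its body
- spray_can: bystander: white and red spray can standing on the bench, 52 mm diameter, 166 mm high; origin at its underside
- mug: bystander: blue mug standing on the bench, 76 mm diameter, 90 mm high; origin at its underside

How it is judged:
By the outcome, as a careful person would: the job done as asked, in the order asked, and still so for the second after the job is handed in, while the arm keeps its last pose, push and grip.
It also fails if it takes over 72 s, if anything falls off the work surface, if the arm or the gripper's body presses on something with over 40 N, if the wrist force passes 120 N, or if a joint passes its speed limit or range.

### The arm

A 7-joint arm with a two-finger parallel gripper is mounted at the origin on the work surface. World frame = base frame: x ahead of the robot, y to its left, z up, the work surface at z = 0. Lengths are in m, angles in rad, forces in N, time in s.
With the tool pointing down it reaches from about 0.425 to 0.925 m from the base axis. Payload 6.8 kg.
Tool frame: the origin (TCP) lies at the very end of the fingers, on their centre line; the grasp point (between the pads) lies 19 mm behind it; z points along the fingers, y is the line along which they close (so a half turn about z gives the same grasp; the last joint's range is limited). The gripper opens to 85 mm and grips with 20 to 120 N. Pads are 22 mm wide; open, the fingers measure 114 mm over their backs; the gripper's body (76 mm by 85 mm) begins 54 mm behind the grasp point. The pads swing forward as they close: fully open they stand 13 mm farther back than shut.
Start: joints at [-0.108, 0.477, 0.022, 1.555, -0.011, 1.109, -0.083], TCP at [0.675, 0, 0.231] pointing down, gripper open.
Joint ranges: [-2.96, 2.96], [-0.34, 2.1], [-1.41, 1.46], [0.24, 2.44], [-1.37, 4.51], [0.17, 1.92], [-2.96, 2.96]. Speed limits (rad/s): [2.39, 2.39, 3.14, 3.14, 3.14, 3.14, 3.14].

### API

Orientations are given as a unit quaternion [w, x, y, z].
In Python, from station import bot gives the robot as it stands. The module is installed in compiled form; this text tells all that it offers.
- The arm moves only by the shell command python3 -m jog 'ROWS' [OPENING] [FORCE]. ROWS is JSON, a list of rows, each a list of 4 numbers: the shift along the tool's x, y, z in cm, then the turn about the tool's z in rad. In form: [[x, y, z, spin], ...]. A call has 1 to 20 rows; each row is the pose to reach, as a shift and turn from the pose commanded when the call began, along the tool's axes at that moment; what a row does not reach only later rows make up. A row lasts 1/12 s, in which the tool goes at most 41.7 mm and 7.16 degrees, less where a joint would pass 70% of its speed; a pose out of reach is approached as far as the arm can. A call with a gripper value outside its range is refused whole. OPENING is the closure, from -1 (fully open) to 1 (shut), set as the call begins (- or left out, the last holds). The fingers move at their own pace and stop on an object; FORCE is the grip in N (left out, the last holds). Time passes only in rows, so rows that repeat a pose let the fingers close. It gives the time, the measured TCP pose, the force, the opening and the grip force at its end, in the units of the state.
- bot.get_obs(): the state, without advancing time (a new reading comes with each control period).
- bot.read_camera(name): name is "scene" or "side" or "wrist"; returns a dict with "pixels" (384x512x3 uint8, red, green, blue), "depth" (384x512 float32, m along the optical axis (not along the pixel's ray), 0 where there is no reading), "fovy" (degrees; the focal length in pixels is half the picture's height over the tangent of half this angle, whatever the lens; pixels are square), "cx", "cy" (the principal point, pixels), "pose" (4x4, takes a point from camera to world coordinates). Camera axes: x right, y down, z forward; pixel columns grow to the right and rows downward; lengths in m; the calibration is good to about 2 mm. A picture is of the moment at which its call begins.
- bot.hand_in(): hands the job in; it is judged then, once.
The state is a dict: "t": time; "q": joint angles; "joint_vel": joint speeds; "joint_torque": joint torques, N m; "eef_pos": TCP position; "tool_rot": TCP orientation; "contact_force": force on the tool from outside, world axes, zero at the start; "torque": the same for the moment, N m; "gripper_width": opening from 0.0 (shut) to 1.0 (fully open); "grasp_force": force on a finger pad.
Only numpy, scipy, OpenCV 4.12 (cv2) and the standard library are available. Lean on these libraries where they do the work, as an engineer would, in place of code of your own. Each camera call takes 0.05 s, during which the arm holds its last target. There are 200 camera calls.

## Working session

There is one attempt and no reset: what is moved stays moved. The work goes in short steps, Python scripts to look and compute and a shell command to move; the robot and the scene stay as the last step left them, time stands still between calls to the robot, and variables do not carry over. Pictures are saved under pics/ and viewed, at most 12 in all, crops included, and the job is handed in when it is done.

```bash
mkdir -p pics; cat > h.py <<'E'
import numpy as np, cv2
from station import bot
def cam(n):
    c=bot.read_camera(n); c["f"]=192/np.tan(np.radians(c["fovy"])/2); c["pose"]=np.array(c["pose"]); return c
def cloud(c):
    d=c["depth"]; v,u=np.mgrid[:384,:512]
    p=np.stack([(u-c["cx"])/c["f"]*d,(v-c["cy"])/c["f"]*d,d],-1)
    w=p@c["pose"][:3,:3].T+c["pose"][:3,3]; w[d==0]=np.nan; return w
def save(n,im): cv2.imwrite("pics/"+n,im[...,::-1])
E
python3 - <<'E'
from h import *
import pickle
S=[cam(n) for n in("scene","side","wrist")]
pickle.dump(S,open("s0.pkl","wb"))
for n,c in zip("abc",S): save(n+"0.png",c["pixels"]); print(c["pose"].round(3).tolist(),c["f"])
o=bot.get_obs(); print(o["eef_pos"],o["tool_rot"],o["t"],o["gripper_width"])
E
```

```text
[[0.08, 0.823, -0.562, 1.266], [0.997, -0.075, 0.031, -0.022], [-0.016, -0.563, -0.827, 1.197], [0.0, 0.0, 0.0, 1.0]] 458.59946766072653
[[-0.71, -0.443, 0.548, -0.047], [-0.704, 0.437, -0.56, 0.637], [0.009, -0.783, -0.622, 0.811], [0.0, 0.0, 0.0, 1.0]] 386.33125705276177
[[1.0, 0.0, -0.003, 0.674], [-0.001, -0.948, -0.32, 0.082], [-0.003, 0.32, -0.948, 0.373], [0.0, 0.0, 0.0, 1.0]] 294.0632328294875
[ 6.74527298e-01 -1.80820034e-05  2.30531269e-01] [-4.83870026e-04  7.07101042e-01  7.07112134e-01 -5.58291609e-04] 0.15 0.9980302060097479
```

View pics/a0.png

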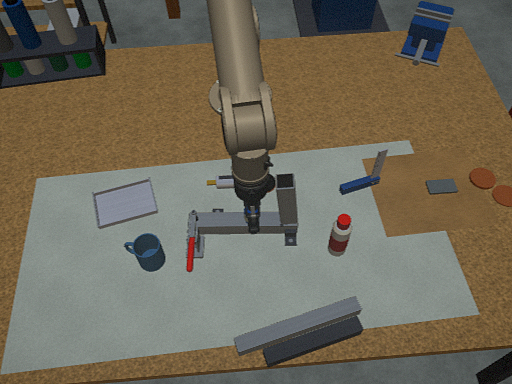

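View pics/b0.png

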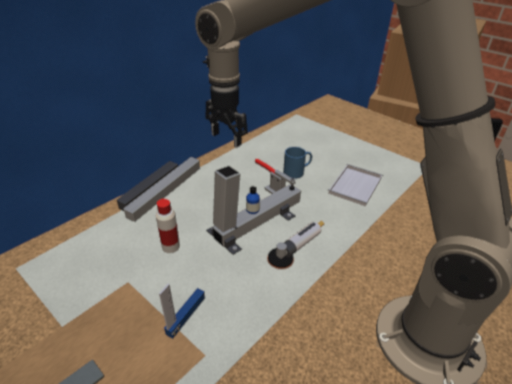

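The scene view shows the tray at (125,203), mug (148,252), rail from (190,222) to the upright (287,205), spray can (340,235), and the square at (360,185) with its blade at its right end (380,165). In the side view the bottle is at (253,200), the square at (185,310) and the grinder at (290,245).

```bash
python3 - <<'E'
from h import *
import pickle
S=pickle.load(open("s0.pkl","rb"))
for n,c in zip("scene side wrist".split(),S):
    w=cloud(c); hsv=cv2.cvtColor(c["pixels"],cv2.COLOR_RGB2HSV); h,s,v=[hsv[...,i] for i in range(3)]
    x,y,z=[w[...,i] for i in range(3)]
    box=(x>.35)&(x<1)&(y>-.5)&(y<.5)
    print(n, "bench z",np.nanmedian(z[box&(z<.03)&(z>-.03)]))
    blue=box&(h>100)&(h<125)&(s>120)&(z>.004)
    k,l,st,ce=cv2.connectedComponentsWithStats(blue.astype(np.uint8))
    for i in range(1,k):
        if st[i,4]>25:
            P=w[l==i]; print(" blue",st[i].tolist(),np.nanpercentile(P,[3,50,97],axis=0).round(3).tolist())
    for a,b,nm in((.042,.058,"railtop"),(.22,.25,"upr top"),(.012,.024,"rim")):
        m=(box&(z>a)&(z<b)&(s<70)).astype(np.uint8)
        k,l,st,ce=cv2.connectedComponentsWithStats(m)
        for i in range(1,k):
            if st[i,4]>60:
                P=w[l==i].astype(np.float32); r=cv2.minAreaRect(P[:,:2].copy()); print(" ",nm,st[i].tolist(),np.round(r[0],3),np.round(r[1],3),round(r[2],1),np.median(P[:,2]).round(4))
E
```

```text
scene bench z 0.000769888269065766
 blue [341, 176, 39, 14, 202] [[0.431, 0.293, 0.024], [0.447, 0.34, 0.029], [0.466, 0.408, 0.034]]
 blue [125, 233, 23, 14, 40] [[0.61, -0.357, 0.065], [0.627, -0.334, 0.081], [0.641, -0.293, 0.093]]
 blue [128, 234, 32, 24, 124] [[0.614, -0.35, 0.004], [0.629, -0.3, 0.049], [0.681, -0.258, 0.093]]
  railtop [216, 175, 18, 7, 61] [ 0.405 -0.071] [0.022 0.053] 5.5 0.0457
  railtop [196, 212, 53, 17, 766] [ 0.557 -0.084] [0.153 0.056] 84.8 0.0496
  railtop [260, 212, 38, 16, 353] [0.57  0.081] [0.108 0.052] 86.0 0.0491
  upr top [276, 173, 20, 20, 342] [0.57  0.095] [0.05  0.052] 86.2 0.2343
  rim [121, 177, 37, 44, 120] [ 0.454 -0.315] [0.086 0.172] 64.3 0.0163
  rim [93, 179, 53, 49, 191] [ 0.447 -0.393] [0.137 0.168] 13.7 0.0163
  rim [200, 230, 49, 4, 97] [ 0.58  -0.081] [0.142 0.006] 85.8 0.0171
side bench z 0.001848627065423658
 blue [247, 193, 12, 10, 102] [[0.545, -0.002, 0.099], [0.556, 0.012, 0.11], [0.573, 0.021, 0.124]]
 blue [166, 290, 37, 47, 454] [[0.421, 0.297, 0.015], [0.441, 0.349, 0.03], [0.462, 0.414, 0.033]]
  railtop [270, 177, 1
[... 867 characters left out ...]
 124, 1769] [ 0.403 -0.023] [0.153 0.022] 86.9 0.044
  railtop [182, 285, 40, 11, 287] [ 0.614 -0.156] [0.004 0.05 ] 84.9 0.0501
  upr top [0, 6, 86, 125, 9501] [0.577 0.093] [0.052 0.036] 84.1 0.2347
  upr top [145, 253, 20, 41, 182] [0.628 0.   ] [0.007 0.022] 0.2 0.2478
  upr top [331, 253, 21, 41, 193] [ 0.719 -0.   ] [0.022 0.007] 88.6 0.2477
  rim [404, 0, 21, 219, 1205] [0.87  0.054] [0.003 0.256] 14.4 0.0181
  rim [186, 52, 4, 33, 69] [0.607 0.112] [0.033 0.001] 84.1 0.0175
  rim [176, 84, 3, 207, 463] [ 0.583 -0.043] [0.278 0.001] 85.6 0.0179
  rim [26, 127, 34, 115, 487] [ 0.421 -0.026] [0.015 0.149] 3.6 0.0197
  rim [184, 265, 49, 33, 700] [ 0.616 -0.169] [0.051 0.069] 84.8 0.0133
```

View pics/c0.png

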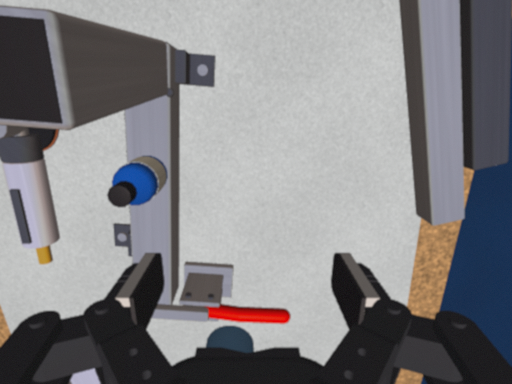

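The wrist view shows the bottle's cap at (122,192) and body at (145,180) on the rail (columns 125-175), the upright at top left, and the red clamp handle at (250,315).

```bash
python3 - <<'E'
from h import *
import pickle
from scipy.optimize import least_squares
S=pickle.load(open("s0.pkl","rb"))
for n,c in zip("scene side wrist".split(),S):
    w=cloud(c); hsv=cv2.cvtColor(c["pixels"],cv2.COLOR_RGB2HSV); h,s,v=[hsv[...,i] for i in range(3)]
    x,y,z=[w[...,i] for i in range(3)]
    # rail sides
    m=(abs(z-.05)<.004)&(abs(x-.56)<.045)&(y>-.2)&(y<.075)&(s<70)
    ys=np.arange(-.19,.07,.01); L=[];
    for a in ys:
        q=x[m&(abs(y-a)<.005)]
        if len(q)>8 and .046<np.ptp(np.percentile(q,[2,98]))<.054: L.append((a,np.percentile(q,[2,98]).mean()))
    if len(L)>3: L=np.array(L); p=np.polyfit(L[:,0],L[:,1],1); print(n,"rail x=%.4f+%.4f y"%(p[1],p[0]),len(L), "deg",np.degrees(np.arctan(p[0])))
    # bottle
    m=(z>.06)&(z<.098)&(abs(x-.56)<.04)&(y>-.05)&(y<.055)
    P=w[m]
    if len(P)>30:
        r=least_squares(lambda a:np.hypot(P[:,0]-a[0],P[:,1]-a[1])-.021,[.56,.005],loss="soft_l1",f_scale=.002); print(n,"bottle",r.x.round(4),len(P),np.abs(r.fun).mean())
    m=(z>.118)&(z<.145)&(abs(x-.56)<.04)&(abs(y)<.05)&(v<60)
    print(n,"cap",np.nanmedian(w[m],axis=0),np.nanmax(z[m]) if m.any() else 0)
    # upright inner face
    m=(z>.07)&(z<.225)&(abs(x-.565)<.02)&(y>.03)&(y<.11)
    P=w[m]
    if len(P)>100:
        A=np.c_[P[:,0],P[:,2],np.ones(len(P))]
        for _ in range(4):
            k=np.linalg.lstsq(A,P[:,1],rcond=None)[0]; e=abs(A@k-P[:,1]); g=e<max(.003,np.median(e)); A,P=A[g],P[g]
        print(n,"face y=%.4f x+%.4f z+%.4f"%tuple(k),len(P),"y at z=.053:",k@[.5675,.053,1])
    # square
    m=(h>100)&(h<125)&(s>110)&(z>.024)&(abs(x-.445)<.06)&(y>.25)&(y<.45)
    if m.sum()>50:
        P=w[m].astype(np.float32); r=cv2.minAreaRect(P[:,:2].copy()); print(n,"stock",r,np.median(P[:,2]))
    m=(z>.05)&(z<.17)&(abs(x-.44)<.08)&(y>.3)&(y<.5)
    P=w[m]
    if len(P)>20: print(n,"blade",len(P),np.percentile(P,[2,50,98],axis=0).round(4).tolist())
    # tray rim
    m=(z>.012)&(z<.024)&(s<80)&(x>.34)&(x<.56)&(y>-.52)&(y<-.25)
    if m.sum()>100: print(n,"tray",cv2.minAreaRect(w[m][:,:2].astype(np.float32).copy()))
    m=(x>.3)&(x<.5)&(y>-.16)&(y<.14)&(z>.015)
    if m.sum()>100: print(n,"grinder",np.percentile(w[m],[1,50,99],axis=0).round(3).tolist())
    m=(x>.58)&(x<.8)&(y>.15)&(y<.3)&(z>.02)
    if m.sum()>100: print(n,"can",np.percentile(w[m],[1,50,99],axis=0).round(3).tolist())
    m=(x>.57)&(x<.75)&(y>-.4)&(y<-.2)&(z>.02)
    if m.sum()>100: print(n,"mug",np.percentile(w[m],[1,50,99],axis=0).round(3).tolist())
    m=(x>.5)&(x<.75)&(y>-.2)&(y<-.1)&(z>.06)&(z<.2)
    if m.sum()>20: print(n,"clamp",np.percentile(w[m],[1,50,99],axis=0).round(3).tolist())
E
```

```text
scene rail x=0.5638+0.0873 y 13 deg 4.988260552752706
scene cap [nan nan nan] 0
scene stock ((0.4454721510410309, 0.3519704341888428), (0.025452058762311935, 0.12892667949199677), 15.411249160766602) 0.029484756
scene blade 214 [[0.4266, 0.3865, 0.0514], [0.4324, 0.4001, 0.1088], [0.4377, 0.4167, 0.1607]]
scene tray ((0.44480377435684204, -0.38523900508880615), (0.1369350254535675, 0.18385720252990723), 13.701262474060059)
scene grinder [[0.391, -0.123, 0.019], [0.482, -0.044, 0.681], [0.5, 0.027, 0.7]]
scene can [[0.643, 0.217, 0.022], [0.673, 0.236, 0.119], [0.684, 0.264, 0.169]]
scene mug [[0.61, -0.356, 0.021], [0.641, -0.295, 0.061], [0.684, -0.255, 0.093]]
scene clamp [[0.548, -0.182, 0.062], [0.633, -0.168, 0.08], [0.726, -0.152, 0.093]]
side rail x=0.5610+0.0817 y 9 deg 4.668661431254272
side bottle [0.565  0.0018] 139 0.0010731483038694373
side cap [0.56048936 0.00525274 0.13427194] 0.13811266306799852
side face y=4.5132 x+-0.0086 z+-2.3645 46 y at z=.053: 0.1963136117208797
side stock ((0.4425361156463623, 0.3530096411705017), (0.022694289684295654, 0.12892088294029236), 16
[... 260 characters left out ...]
81, -0.118, 0.018], [0.412, 0.008, 0.056], [0.498, 0.067, 0.652]]
side can [[0.63, 0.223, 0.022], [0.64, 0.253, 0.106], [0.67, 0.269, 0.169]]
side mug [[0.608, -0.356, 0.021], [0.633, -0.282, 0.064], [0.681, -0.254, 0.093]]
side clamp [[0.543, -0.177, 0.061], [0.616, -0.162, 0.08], [0.719, -0.15, 0.092]]
wrist rail x=0.5619+0.0782 y 15 deg 4.469288611309031
wrist bottle [0.5635 0.0008] 554 0.00028160595867376736
wrist cap [0.5659198  0.00335215 0.13523727] 0.13744770991735367
wrist grinder [[0.387, -0.125, 0.016], [0.412, -0.023, 0.039], [0.424, 0.05, 0.054]]
wrist mug [[0.614, -0.28, 0.02], [0.65, -0.26, 0.032], [0.68, -0.256, 0.047]]
wrist clamp [[0.564, -0.182, 0.062], [0.63, -0.166, 0.08], [0.722, -0.153, 0.086]]
  return np.nanmean(a, axis, out=out, keepdims=keepdims)
```

```bash
python3 - <<'E'
from h import *
import pickle
S=pickle.load(open("s0.pkl","rb"))
for n,c in zip(("scene","side"),S):
    w=cloud(c); x,y,z=[w[...,i] for i in range(3)]
    for z0 in np.arange(.22,.5,.02):
        m=(z>=z0)&(z<z0+.02)&(x>.5)&(x<.85)&(abs(y)<.2)
        if m.sum()>3: P=w[m]; print(n,"z%.2f"%z0,m.sum(),"x",P[:,0].min().round(3),P[:,0].max().round(3),"y",P[:,1].min().round(3),P[:,1].max().round(3))
a=S[1]["pixels"][60:160,170:280]; save("d0.png",cv2.resize(a,None,fx=5,fy=5,interpolation=cv2.INTER_CUBIC))
E
```

```text
scene z0.22 341 x 0.544 0.597 y 0.069 0.12
scene z0.24 16 x 0.557 0.731 y -0.008 0.114
scene z0.28 33 x 0.719 0.749 y -0.013 0.012
scene z0.30 86 x 0.703 0.75 y -0.015 0.018
scene z0.32 124 x 0.689 0.747 y -0.018 0.019
scene z0.34 152 x 0.706 0.743 y -0.011 0.014
scene z0.36 155 x 0.677 0.713 y -0.036 0.035
scene z0.38 196 x 0.68 0.714 y -0.036 0.035
scene z0.40 134 x 0.681 0.713 y -0.035 0.036
scene z0.42 227 x 0.676 0.716 y -0.038 0.04
scene z0.44 216 x 0.671 0.715 y -0.037 0.038
scene z0.46 230 x 0.68 0.714 y -0.036 0.046
scene z0.48 252 x 0.678 0.714 y -0.036 0.039
scene z0.50 323 x 0.693 0.717 y -0.032 0.036
side z0.22 319 x 0.541 0.596 y 0.069 0.122
side z0.24 62 x 0.56 0.723 y -0.011 0.117
side z0.26 95 x 0.617 0.732 y -0.012 0.014
side z0.28 124 x 0.599 0.747 y -0.013 0.016
side z0.30 240 x 0.6 0.747 y -0.013 0.02
side z0.32 266 x 0.603 0.742 y -0.011 0.021
side z0.34 171 x 0.605 0.742 y -0.012 0.032
side z0.36 195 x 0.636 0.695 y -0.019 0.039
side z0.38 201 x 0.637 0.698 y -0.019 0.04
side z0.40 206 x 0.637 0.705 y -0.032 0.04
side z0.42 237 x 0.633 0.7 y -0.033 0.042
side z0.44 244 x 0.634 0.696 y -0.025 0.04
side z0.46 272 x 0.635 0.7 y -0.021 0.047
side z0.48 262 x 0.635 0.701 y -0.023 0.041
side z0.50 302 x 0.633 0.693 y -0.041 0.049
```

View pics/d0.png

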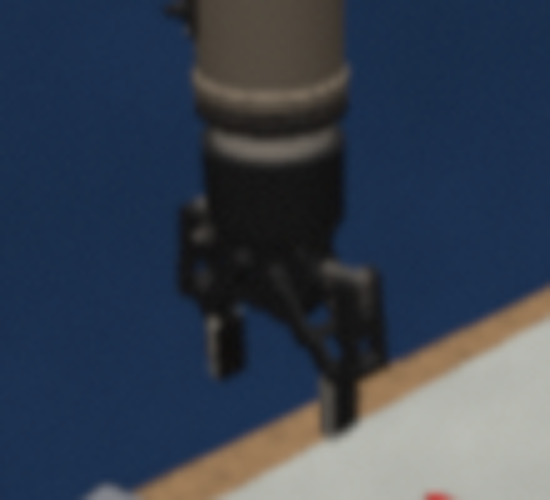

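The close-up shows a bare gripper with no camera body sticking out, so I need no half turn. Now over the bottle and down.

```bash
python3 -m jog '[[0.1,-4,0,0],[0.2,-8,0,0],[0.2,-11.1,0,0],[0.2,-11.1,4,0],[0.2,-11.1,8,0],[0.2,-11.1,11,0],[0.2,-11.1,13.5,0],[0.2,-11.1,15,0],[0.2,-11.1,16,0],[0.2,-11.1,16,0],[0.2,-11.1,16,0]]' -1 25
python3 -m jog '[[0,0,0,0],[0,0,0,0],[0,0,0,0],[0,0,0,0],[0,0,0,0],[0,0,0,0],[0,0,0,0],[0,0,0,0],[0,0,0,0],[0,0,0,0]]' 1 25
```

```text
t: 1.07
eef_pos: [0.5641, 0.002, 0.0714]
tool_rot: [-0.0, 0.707, 0.707, -0.0]
contact_force: [-0.2, -0.4, 0.9]
gripper_width: 1.002
grasp_force: 0.0
t: 1.9
eef_pos: [0.5646, 0.0021, 0.0723]
tool_rot: [0.0, 0.707, 0.707, 0.001]
contact_force: [-1.4, -0.4, 7.0]
gripper_width: 0.482
grasp_force: 25.5
```

```bash
python3 -m jog '[[0,0,-1,0],[0,0,-2.5,0],[0,0,-5,0],[0,0,-8,0],[0,0,-11,0],[0,0,-13,0],[0,0,-13,0],[0,0,-13,0]]'
python3 - <<'E'
from h import *
c=cam("side"); save("e1.png",cv2.resize(c["pixels"][60:300,150:400],None,fx=2,fy=2))
w=cloud(c); hsv=cv2.cvtColor(c["pixels"],cv2.COLOR_RGB2HSV); x,y,z=[w[...,i] for i in range(3)]
o=bot.get_obs();e=o["eef_pos"]; print(e,o["contact_force"])
m=(abs(x-e[0])<.03)&(abs(y-e[1])<.03)&(z>.1)&(z<e[2]+.01)
print(np.percentile(w[m],[1,50,99],axis=0), np.nanmin(z[m]))
E
```

```text
t: 2.57
eef_pos: [0.5646, 0.002, 0.2028]
tool_rot: [0.001, 0.707, 0.707, 0.001]
contact_force: [0.2, 0.3, -1.7]
gripper_width: 0.482
grasp_force: 25.8
[0.56360788 0.00196619 0.20131564] [-0.26851275 -0.1317814  -1.26222269]
[[ 0.53724438 -0.00510383  0.18406685]
 [ 0.55293691  0.01792104  0.19815204]
 [ 0.5848734   0.02449408  0.2108672 ]] 0.18303478672262374
```

View pics/e1.png

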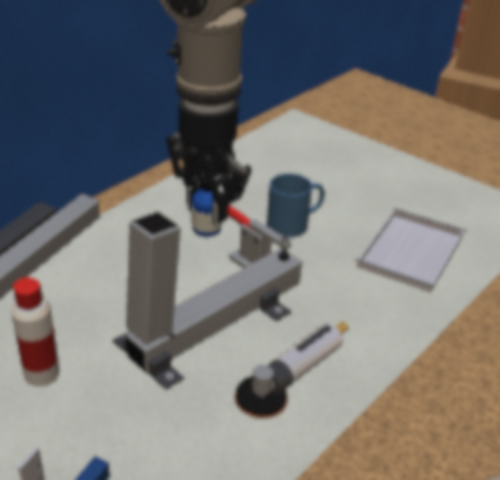

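The bottle hangs upright in the fingers at (205,215), clear of the rail. Next the tray.

```bash
python3 -m jog '[[-2,-0.6,0,0],[-5,-1.5,0,0],[-8.5,-2.6,0,0],[-12,-3.7,0,0],[-15.5,-4.8,0,0],[-19,-5.8,0,0],[-22.5,-6.9,0,0],[-26,-8,0,0],[-29.5,-9.1,0,0],[-33,-10.1,0,0],[-36,-11.1,0,0],[-38,-11.7,0,0],[-38.7,-11.9,0,0],[-38.7,-11.9,0,0],[-38.7,-11.9,0,0],[-38.7,-11.9,0,0]]'
python3 -m jog '[[0,0,3,0],[0,0,6,0],[0,0,9,0],[0,0,12,0],[0,0,14.5,0],[0,0,16,0],[0,0,16.8,0],[0,0,16.8,0],[0,0,16.8,0]]'
```

```text
t: 3.95
eef_pos: [0.4458, -0.3827, 0.2005]
tool_rot: [-0.001, 0.706, 0.708, 0.0]
contact_force: [0.4, 0.3, -1.0]
gripper_width: 0.483
grasp_force: 25.8
t: 4.7
eef_pos: [0.4459, -0.3842, 0.0337]
tool_rot: [0.0, 0.707, 0.708, 0.0]
contact_force: [-0.1, -0.9, -0.1]
gripper_width: 0.48
grasp_force: 25.8
```

```bash
python3 -m jog '[[0,0,0.3,0],[0,0,0.5,0],[0,0,0.7,0],[0,0,0.8,0],[0,0,0.8,0]]'
```

```text
t: 5.12
eef_pos: [0.4451, -0.385, 0.0254]
tool_rot: [0.0, 0.707, 0.707, 0.0]
contact_force: [-0.1, -0.0, -1.5]
gripper_width: 0.48
grasp_force: 25.8
```

```bash
python3 -m jog '[[0,0,0.1,0],[0,0,0.2,0],[0,0,0.3,0],[0,0,0.3,0],[0,0,0.3,0]]'
```

```text
t: 5.53
eef_pos: [0.4452, -0.3852, 0.0253]
tool_rot: [0.0, 0.707, 0.707, 0.0]
contact_force: [-7.7, 6.5, 27.2]
gripper_width: 0.483
grasp_force: 28.7
```

```bash
python3 -m jog '[[0,0,-0.15,0],[0,0,-0.25,0],[0,0,-0.25,0]]'
python3 -m jog '[[0,0,0,0],[0,0,0,0],[0,0,0,0],[0,0,0,0],[0,0,0,0],[0,0,0,0],[0,0,0,0]]' -0.3
python3 -m jog '[[0,0,0,0],[0,0,0,0],[0,0,0,0],[0,0,0,0],[0,0,0,0],[0,0,-1,0],[0,0,-3,0],[0,0,-6,0],[0,0,-10,0],[0,0,-14,0],[0,0,-18,0],[0,0,-18,0],[0,0,-18,0]]' -1
python3 - <<'E'
from h import *
c=cam("side"); save("f1.png",c["pixels"])
for n in("wrist","scene"):
  d=cam(n); w=cloud(d);x,y,z=[w[...,i] for i in range(3)]
  m=(z>.03)&(z<.1)&(abs(x-.445)<.06)&(abs(y+.385)<.06); print(n,m.sum(),np.percentile(w[m],[1,50,99],axis=0).round(3).tolist() if m.any() else 0)
E
```

```text
t: 5.78
eef_pos: [0.4453, -0.3853, 0.0254]
tool_rot: [0.0, 0.707, 0.707, 0.0]
contact_force: [-1.9, 1.6, 7.8]
gripper_width: 0.48
grasp_force: 26.7
t: 6.37
eef_pos: [0.445, -0.385, 0.0247]
tool_rot: [-0.0, 0.707, 0.707, 0.0]
contact_force: [-0.6, 0.4, -0.4]
gripper_width: 0.648
grasp_force: 0.0
t: 7.45
eef_pos: [0.4464, -0.3862, 0.2084]
tool_rot: [0.003, 0.707, 0.707, 0.001]
contact_force: [-0.2, -0.0, -0.9]
gripper_width: 0.999
grasp_force: 0.0
wrist 1369 [[0.425, -0.4, 0.032], [0.444, -0.379, 0.063], [0.464, -0.366, 0.09]]
scene 213 [[0.434, -0.403, 0.031], [0.455, -0.38, 0.06], [0.468, -0.364, 0.091]]
```

View pics/f1.png

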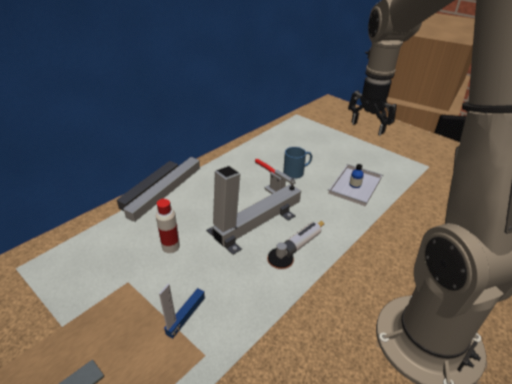

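The bottle stands upright in the tray at (357,178). Now over to the square.

```bash
python3 -m jog '[[2,0,-2,0],[5,0,-4,0],[8.5,0,-4,0],[12,0,-4,0],[15.5,0,-4,0],[19,0,-4,0],[22.5,0,-4,0],[26,0,-4,0],[29.5,0,-4,0],[33,0,-4,0],[36.5,0,-4,0],[40,0,-4,0],[43.5,0,-4,0],[47,0.2,-4,0],[50.5,0.4,-4,0],[54,0.5,-4,0],[57.5,0.6,-4,0],[61,0.7,-4,0],[64,0.8,-4,0],[66.5,0.8,-4,0]]'
python3 -m jog '[[2,0,0,-0.1],[3.5,0,0,-0.2],[4,0,0,-0.28],[4,0,0,-0.28],[4,0,0,-0.28],[4,0,0,-0.28]]'
python3 - <<'E'
from h import *
c=cam("wrist"); w=cloud(c); hsv=cv2.cvtColor(c["pixels"],cv2.COLOR_RGB2HSV); h,s,v=[hsv[...,i] for i in range(3)]
x,y,z=[w[...,i] for i in range(3)]
o=bot.get_obs(); print(o["eef_pos"],o["tool_rot"],o["q"])
m=(h>100)&(h<125)&(s>110)&(z>.024)&(z<.04)&(abs(x-.445)<.06)&(y>.22)&(y<.45)
P=w[m].astype(np.float32); r=cv2.minAreaRect(P[:,:2].copy()); print("stock",r,np.median(P[:,2]),m.sum())
B=cv2.boxPoints(r); print(B)
m=(z>.05)&(z<.17)&(abs(x-.44)<.08)&(y>.3)&(y<.5); print("blade",np.percentile(w[m],[2,50,98],axis=0).round(4).tolist())
save("g1.png",c["pixels"])
E
```

```text
t: 9.27
eef_pos: [0.4518, 0.2822, 0.2431]
tool_rot: [-0.001, 0.706, 0.708, -0.001]
contact_force: [0.5, 0.2, 1.0]
gripper_width: 0.995
grasp_force: 0.0
t: 9.77
eef_pos: [0.4529, 0.3187, 0.2438]
tool_rot: [-0.0, 0.603, 0.798, -0.001]
contact_force: [-0.2, 0.3, 0.4]
gripper_width: 0.999
grasp_force: 0.0
[0.45300895 0.31877716 0.24409886] [-3.72026297e-05  6.02794073e-01  7.97896394e-01 -8.05945119e-04] [-0.43925718  0.29000442 -0.34801305  1.81339661  0.11227774  1.05901176
 -0.55233943]
stock ((0.4426993131637573, 0.3514711856842041), (0.019354060292243958, 0.12715183198451996), 15.33889389038086) 0.030407308 1557
[[0.41654938 0.41022256]
 [0.45018458 0.28760013]
 [0.46884924 0.2927198 ]
 [0.43521404 0.41534224]]
blade [[0.4252, 0.3862, 0.159], [0.4296, 0.3998, 0.1602], [0.4345, 0.414, 0.1616]]
```

```bash
python3 -m jog '[[0,0,4,0.01],[0,0,8,0.01],[0,0,12,0.01],[0,0,16,0.01],[0,0,19,0.01],[0,0,21.5,0.01],[0,0,23,0.01],[0,0,23,0.01],[0,0,23,0.01]]'
```

```text
t: 10.57
eef_pos: [0.4528, 0.3191, 0.0144]
tool_rot: [-0.0, 0.606, 0.795, -0.001]
contact_force: [0.5, 0.7, 0.7]
gripper_width: 1.0
grasp_force: 0.0
```

View pics/g1.png

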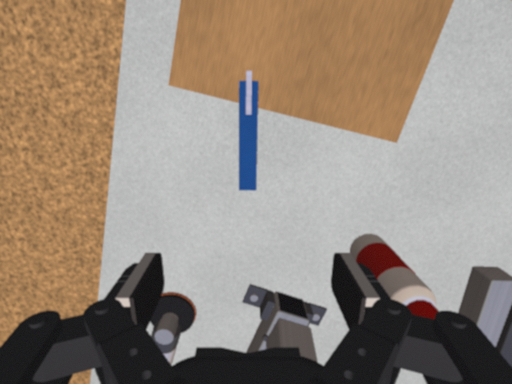

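The wrist view shows the square's stock vertical in the picture at column 248 (rows 82-190), midway between the fingers, with the blade at (249,90).

```bash
python3 -m jog '[[0,0,0.5,0],[0,0,1,0],[0,0,1,0],[0,0,1,0]]'
python3 -m jog '[[0,0,0,0],[0,0,0,0],[0,0,0,0],[0,0,0,0],[0,0,0,0],[0,0,0,0],[0,0,0,0],[0,0,0,0],[0,0,0,0],[0,0,0,0],[0,0,0,0],[0,0,0,0],[0,0,0,0],[0,0,0,0]]' 1 80
```

```text
t: 10.9
eef_pos: [0.4533, 0.3201, 0.0053]
tool_rot: [0.0, 0.606, 0.796, 0.0]
contact_force: [-0.3, 0.2, -0.2]
gripper_width: 0.997
grasp_force: 0.0
t: 12.07
eef_pos: [0.4532, 0.3201, 0.0052]
tool_rot: [0.0, 0.605, 0.796, 0.0]
contact_force: [-0.5, -0.2, 5.9]
gripper_width: 0.244
grasp_force: 79.1
```

```bash
python3 -m jog '[[0,0,-0.5,0],[0,0,-1.5,0],[0,0,-4,0],[0,0,-7.5,0],[0,0,-11,0],[0,0,-14.5,0],[0,0,-18,0],[0,0,-21.5,0],[0,0,-25,0],[0,0,-27,0],[0,0,-27,0],[0,0,-27,0],[0,0,-27,0]]'
python3 - <<'E'
from h import *
import pickle
S=pickle.load(open("s0.pkl","rb"))
al=np.radians(4.75); u=np.array([np.sin(al),np.cos(al)]); n=np.array([u[1],-u[0]])
for nm,c in zip("scene side wrist".split(),S):
    w=cloud(c); q=w[...,:2]-[.5625,0]; a=q@u; b=q@n; z=w[...,2]
    m=(abs(z-.05)<.003)&(abs(b)<.02)&(a<.12)
    print(nm,"rail top max along",np.percentile(a[m],[99,99.8]) if m.any() else 0, "b range",np.percentile(b[(abs(z-.05)<.004)&(abs(b)<.035)&(a>-.2)&(a<.1)],[1,99]))
    for z0 in np.arange(.07,.25,.02):
        k=(abs(z-z0)<.01)&(abs(b)<.03)&(a>.03)&(a<.16)
        if k.sum()>10: print("  z%.2f"%z0,k.sum(),"a",np.percentile(a[k],[1,5,95,99]).round(4),"b",np.percentile(b[k],[1,99]).round(4))
c=cam("side"); save("h1.png",c["pixels"][60:330,100:420])
w=cloud(c); hsv=cv2.cvtColor(c["pixels"],cv2.COLOR_RGB2HSV); h,s=hsv[...,0],hsv[...,1]
m=(h>100)&(h<125)&(s>110)&(w[...,2]>.2)&(w[...,2]<.4)&(abs(w[...,1]-.35)<.12)&(w[...,0]<.6)
print(m.sum(),np.percentile(w[m],[1,50,99],axis=0))
o=bot.get_obs(); print(o["eef_pos"],o["q"].round(3),o["contact_force"])
E
```

```text
t: 13.15
eef_pos: [0.4521, 0.319, 0.2732]
tool_rot: [-0.0, 0.605, 0.796, -0.001]
contact_force: [-0.6, -0.5, -3.8]
gripper_width: 0.243
grasp_force: 78.9
scene rail top max along [0.08336217 0.09825435] b range [-0.02395639  0.02640509]
  z0.07 61 a [0.0876 0.088  0.1312 0.1334] b [0.0207 0.0254]
  z0.09 65 a [0.0841 0.087  0.1321 0.1331] b [0.0105 0.0263]
  z0.11 74 a [0.0837 0.0866 0.131  0.1318] b [0.0159 0.026 ]
  z0.13 66 a [0.0804 0.0813 0.1246 0.1272] b [0.0203 0.0256]
  z0.15 75 a [0.0791 0.0817 0.126  0.127 ] b [0.0109 0.0264]
  z0.17 80 a [0.0768 0.0794 0.1251 0.1255] b [0.0105 0.0263]
  z0.19 82 a [0.0737 0.0765 0.1208 0.1219] b [0.0115 0.0264]
  z0.21 84 a [0.0731 0.0757 0.12   0.1206] b [0.0163 0.0257]
  z0.23 341 a [0.0705 0.0729 0.1169 0.1193] b [-0.0252  0.0248]
side rail top max along [0.07619797 0.10543866] b range [-0.02673367  0.02400934]
  z0.07 130 a [0.0869 0.091  0.1359 0.1362] b [-0.0275  0.0201]
  z0.09 132 a [0.087  0.0907 0.1341 0.1345] b [-0.0276  0.0217]
  z0.11 144 a [0.0822 0.0864 0.1321 0.1336] b [-0.0276  0.0229]
  z0.13 136 a [0.0827 0.0864 0.1299 0
[... 530 characters left out ...]
1309] b [0.0211 0.0235]
  z0.11 477 a [0.0814 0.0838 0.1272 0.1292] b [0.0207 0.0235]
  z0.13 593 a [0.0799 0.0823 0.1251 0.127 ] b [0.0207 0.0235]
  z0.15 778 a [0.0777 0.0802 0.1234 0.1255] b [0.0205 0.0235]
  z0.17 1013 a [0.0757 0.0782 0.1214 0.1235] b [0.0207 0.0237]
  z0.19 1404 a [0.0738 0.0763 0.1196 0.1215] b [0.0205 0.0237]
  z0.21 1972 a [0.0717 0.0744 0.1176 0.1196] b [0.0202 0.0238]
  z0.23 9507 a [0.0693 0.0716 0.1151 0.1173] b [-0.0068  0.0237]
578 [[0.41671166 0.31598395 0.27636626]
 [0.43365496 0.36215264 0.29796428]
 [0.46360911 0.41560963 0.30320929]]
[0.45194217 0.31892304 0.27272691] [-0.431  0.265 -0.357  1.779  0.101  1.12  -0.551] [ 0.32728897  0.10391514 -2.85805968]
```

View pics/h1.png

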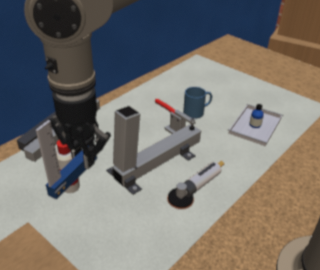

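The stock hangs level in the fingers at (68,180), blade up at (45,150), clear of everything. I carry it over to the rail.

```bash
python3 -m jog '[[-1,0,0,0.02],[-3,0.1,0,0.05],[-6,0.1,0,0.08],[-9.5,0.1,0,0.11],[-13,0.2,0,0.14],[-16.5,0.2,0,0.17],[-20,0.3,0,0.2],[-23.5,0.3,0,0.23],[-27,0.4,0,0.26],[-30.5,0.4,0,0.29],[-34,0.4,0,0.32],[-36.5,0.5,0,0.34],[-37.8,0.5,0,0.354],[-38.2,0.5,0,0.354],[-38.2,0.5,0,0.354],[-38.2,0.5,0,0.354],[-38.2,0.5,0,0.354]]'
python3 - <<'E'
from h import *
o=bot.get_obs(); e=o["eef_pos"]; q=o["tool_rot"]
al=np.radians(4.75); u=np.array([np.sin(al),np.cos(al)]); n=np.array([u[1],-u[0]])
d=e[:2]-[.5625,0]; print(e,"a",d@u,"b",d@n,"ang",90-np.degrees(np.arctan2(2*q[1]*q[2],2*q[1]**2-1)))
c=cam("wrist"); w=cloud(c); z=w[...,2]; f=w[...,:2]-[.5625,0]; a=f@u; b=f@n
m=(abs(z-.05)<.004)&(abs(b)<.04)&(a<.07)
bb=[]
for a0 in np.arange(-.3,.06,.01):
    k=b[m&(abs(a-a0)<.005)]
    if len(k)>15: l,r=np.percentile(k,[1,99]); bb.append((a0,l,r))
bb=np.array(bb).round(4); print(bb.tolist())
hsv=cv2.cvtColor(c["pixels"],cv2.COLOR_RGB2HSV)
m=(hsv[...,0]>100)&(hsv[...,0]<125)&(hsv[...,1]>110)&(z>.2)
print(m.sum(), np.c_[a[m],b[m],z[m]].min(0),np.c_[a[m],b[m],z[m]].max(0))
save("i1.png",c["pixels"])
E
```

```text
t: 14.62
eef_pos: [0.5593, -0.0448, 0.2747]
tool_rot: [-0.0, 0.735, 0.678, 0.0]
contact_force: [0.4, -0.6, -2.8]
gripper_width: 0.246
grasp_force: 78.8
[ 0.55933852 -0.04475094  0.27465799] a -0.044859035939076086 b 0.0005551264861430892 ang 4.642594212938647
[]
6486 [-0.07640858 -0.01201371  0.29155547] [0.05337545 0.0620272  0.36083984]
```

View pics/i1.png

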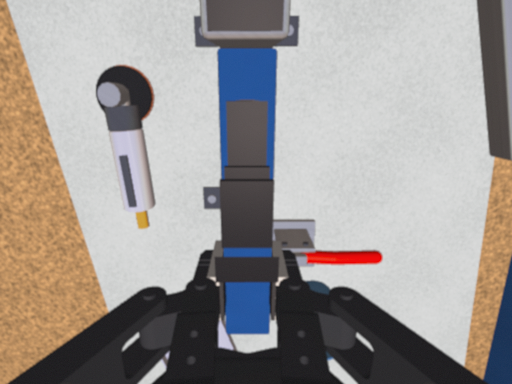

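The wrist view shows the blue stock (columns 218-275, rows 48-332) lying in line over the rail and just short of the upright's top (row 38), the blade the dark strip at (247,160). Now down towards the rail.

```bash
python3 -m jog '[[0,0,3.5,0],[0,0,7,0],[0,0,10.5,0],[0,0,14,0],[0,0,17,0],[0,0,19,0],[0,0,20.5,0],[0,0,20.5,0],[0,0,20.5,0],[0,0,20.5,0]]'
python3 - <<'E'
from h import *
o=bot.get_obs(); print(o["eef_pos"],o["contact_force"],o["torque"])
al=np.radians(4.75); u=np.array([np.sin(al),np.cos(al)]); n=np.array([u[1],-u[0]])
for nm in("side","scene"):
    c=cam(nm); w=cloud(c); z=w[...,2]; f=w[...,:2]-[.5625,0]; a=f@u; b=f@n
    hsv=cv2.cvtColor(c["pixels"],cv2.COLOR_RGB2HSV)
    m=(hsv[...,0]>100)&(hsv[...,0]<125)&(hsv[...,1]>110)&(abs(b)<.04)&(z>.04)&(z<.13)&(a>-.1)&(a<.1)
    print(nm,m.sum(),np.percentile(np.c_[a[m],b[m],z[m]],[1,50,99],axis=0).round(4).tolist() if m.any() else 0)
    m=(abs(b)<.012)&(a>0)&(a<.062)&(z>.11)&(z<.25)
    print(nm,"blade",m.sum(),np.percentile(np.c_[a[m],b[m],z[m]],[1,50,99],axis=0).round(4).tolist() if m.any() else 0)
    if nm=="side": save("j1.png",cv2.resize(c["pixels"][120:270,180:340],None,fx=4,fy=4,interpolation=cv2.INTER_CUBIC))
E
```

```text
t: 15.5
eef_pos: [0.5607, -0.046, 0.071]
tool_rot: [0.001, 0.736, 0.677, 0.001]
contact_force: [0.0, -0.3, -2.4]
gripper_width: 0.238
grasp_force: 78.8
[ 0.56072759 -0.04603899  0.07101155] [ 0.01016915 -0.27701218 -2.44909272] [-0.12761351 -0.00730037  0.05060298]
side 214 [[-0.0643, -0.0112, 0.0767], [-0.003, -0.0047, 0.0955], [0.0537, 0.0144, 0.1018]]
side blade 295 [[0.024, -0.002, 0.111], [0.0394, 0.0007, 0.1693], [0.0539, 0.0042, 0.2272]]
scene 280 [[-0.0749, -0.0083, 0.0677], [-0.0066, 0.0099, 0.0945], [0.0477, 0.0175, 0.1139]]
scene blade 281 [[0.0254, -0.0014, 0.1132], [0.0394, 0.0034, 0.1737], [0.0532, 0.0067, 0.228]]
```

View pics/j1.png

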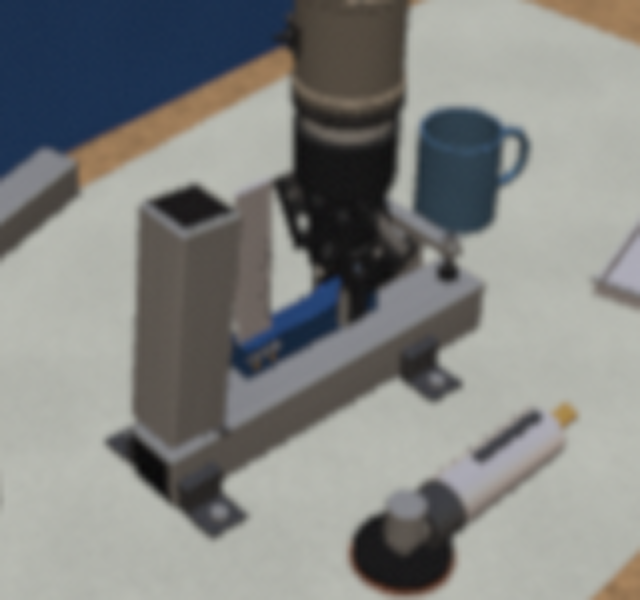

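The side view shows the square above the rail (stock at (290,320), blade at (255,260)), parallel to it, with a gap to the upright. I lower it to contact.

```bash
python3 -m jog '[[0,0,0.5,0],[0,0,1,0],[0,0,1.3,0],[0,0,1.4,0],[0,0,1.4,0],[0,0,1.4,0]]'
python3 -m jog '[[0,0,0.1,0],[0,0,0.2,0],[0,0,0.3,0],[0,0,0.3,0]]'
```

```text
t: 16.1
eef_pos: [0.5597, -0.0468, 0.0557]
tool_rot: [-0.0, 0.736, 0.677, -0.0]
contact_force: [-0.0, -1.2, -3.5]
gripper_width: 0.239
grasp_force: 79.0
t: 16.43
eef_pos: [0.56, -0.0469, 0.0551]
tool_rot: [0.0, 0.736, 0.677, 0.0]
contact_force: [-8.3, 0.9, 21.0]
gripper_width: 0.24
grasp_force: 82.2
```

```bash
python3 -m jog '[[0.2,0,-0.05,0],[0.5,0,-0.05,0],[0.9,0,-0.05,0],[1.3,0,-0.05,0],[1.6,0,-0.05,0],[1.6,0,-0.05,0],[1.6,0,-0.05,0]]'
python3 -m jog '[[0.15,0,0,0],[0.3,0,0,0],[0.45,0,0,0],[0.6,0,0,0],[0.75,0,0,0],[0.9,0,0,0],[0.9,0,0,0],[0.9,0,0,0]]'
cat > sq.py <<'E'
from h import *
o=bot.get_obs(); e=o["eef_pos"]; q=o["tool_rot"]
al=np.radians(4.75); u=np.array([np.sin(al),np.cos(al)]); n=np.array([u[1],-u[0]])
d=e[:2]-[.5625,0]; F=o["contact_force"]; print("t",o["t"],"a %.4f b %.4f z %.4f"%(d@u,d@n,e[2]),"F along %.1f across %.1f up %.1f"%(F[:2]@u,F[:2]@n,F[2]),"M",o["torque"].round(2),"heel est %.4f"%(d@u+.0978))
for nm in("side","scene"):
    c=cam(nm); w=cloud(c); z=w[...,2]; f=w[...,:2]-[.5625,0]; a=f@u; b=f@n
    m=(abs(b)<.008)&(a>.02)&(a<.0835)&(z>.1)&(z<.205)&(b>-.008)
    P=np.c_[a[m],z[m]]; 
    L=[(z0,np.percentile(P[abs(P[:,1]-z0)<.008][:,0],3)) for z0 in np.arange(.11,.2,.012) if (abs(P[:,1]-z0)<.008).sum()>8]
    if len(L)>3: k=np.polyfit(*np.array(L).T,1); print(nm,"blade back edge lean deg %.2f"%np.degrees(np.arctan(k[0])),"a@.15 %.4f"%np.polyval(k,.15))
    # upright visible side: outline slope
    s=(b<-.022) if nm=="side" else (b>.02)
    L=[]
    for z0 in np.arange(.075,.225,.01):
        p=a[s&(abs(b)<.03)&(abs(z-z0)<.006)&(a>.05)&(a<.16)]
        if len(p)>15: L.append((z0,np.percentile(p,4),np.percentile(p,96)))
    L=np.array(L)
    if len(L)>5:
        k1=np.polyfit(L[:,0],L[:,1],1);k2=np.polyfit(L[:,0],L[:,2],1)
        print(nm,"upright inner/outer deg %.2f %.2f"%tuple(np.degrees(np.arctan([-k1[0],-k2[0]]))),"inner a@.053 %.4f"%np.polyval(k1,.053))
E
python3 sq.py
```

```text
t: 17.02
eef_pos: [0.5628, -0.0334, 0.0551]
tool_rot: [0.002, 0.737, 0.676, 0.0]
contact_force: [-0.2, -5.9, 8.2]
gripper_width: 0.237
grasp_force: 80.7
t: 17.68
eef_pos: [0.5635, -0.0258, 0.0551]
tool_rot: [0.002, 0.737, 0.676, 0.0]
contact_force: [-0.6, -9.9, 9.5]
gripper_width: 0.244
grasp_force: 80.6
t 17.6833 a -0.0256 b 0.0032 z 0.0551 F along -9.9 across 0.3 up 9.5 M [-1.69  0.26  0.01] heel est 0.0722
side blade back edge lean deg -1.14 a@.15 0.0455
side upright inner/outer deg 4.50 4.71 inner a@.053 0.0906
scene blade back edge lean deg -0.09 a@.15 0.0448
scene upright inner/outer deg 5.14 4.89 inner a@.053 0.0910
```

```bash
python3 -m jog '[[0.15,0,0,0],[0.3,0,0,0],[0.45,0,0,0],[0.6,0,0,0],[0.75,0,0,0],[0.9,0,0,0],[1,0,0,0],[1,0,0,0],[1,0,0,0]]'
python3 sq.py
```

```text
t: 18.53
eef_pos: [0.5644, -0.0158, 0.0552]
tool_rot: [0.002, 0.737, 0.676, 0.0]
contact_force: [0.6, -8.8, 8.3]
gripper_width: 0.241
grasp_force: 80.6
t 18.5333 a -0.0156 b 0.0032 z 0.0552 F along -8.7 across 1.3 up 8.3 M [-1.69  0.26  0.06] heel est 0.0822
side blade back edge lean deg -20.44 a@.15 0.0467
side upright inner/outer deg 1.41 0.60 inner a@.053 0.0930
scene blade back edge lean deg -0.45 a@.15 0.0558
scene upright inner/outer deg 0.99 1.17 inner a@.053 0.0900
```

```bash
python3 -m jog '[[0.1,0,0,0],[0.2,0,0,0],[0.2,0,0,0],[0.2,0,0,0]]'; python3 -m jog '[[0.05,0,0,0],[0.1,0,0,0],[0.1,0,0,0],[0.1,0,0,0]]';python3 -m jog '[[0.05,0,0,0],[0.1,0,0,0],[0.1,0,0,0],[0.1,0,0,0]]'
python3 sq.py
```

```text
t: 18.97
eef_pos: [0.5646, -0.0139, 0.0551]
tool_rot: [0.002, 0.737, 0.676, 0.0]
contact_force: [-0.9, -9.4, 8.7]
gripper_width: 0.243
grasp_force: 80.6
t: 19.3
eef_pos: [0.5646, -0.013, 0.0551]
tool_rot: [0.003, 0.737, 0.676, 0.0]
contact_force: [-0.4, -9.8, 10.1]
gripper_width: 0.236
grasp_force: 80.6
t: 19.63
eef_pos: [0.5646, -0.0129, 0.0551]
tool_rot: [0.003, 0.738, 0.675, -0.0]
contact_force: [-1.4, -12.3, 10.0]
gripper_width: 0.241
grasp_force: 80.7
t 19.6333 a -0.0127 b 0.0032 z 0.0551 F along -12.4 across -0.4 up 10.0 M [-2.18  0.31  0.13] heel est 0.0851
side blade back edge lean deg -21.70 a@.15 0.0490
side upright inner/outer deg -0.03 -0.25 inner a@.053 0.0902
scene blade back edge lean deg -13.42 a@.15 0.0548
scene upright inner/outer deg 0.14 -0.05 inner a@.053 0.0901
```

```bash
python3 -m jog '[[0.05,0,0.05,0],[0.1,0,0.1,0],[0.15,0,0.1,0],[0.2,0,0.1,0],[0.2,0,0.1,0],[0.2,0,0.1,0],[0.2,0,0.1,0]]'
python3 sq.py; python3 - <<'E'
from h import *
c=cam("side"); save("k1.png",cv2.resize(c["pixels"][150:260,190:320],None,fx=5,fy=5,interpolation=cv2.INTER_CUBIC))
E
```

```text
t: 20.32
eef_pos: [0.5647, -0.0129, 0.0551]
tool_rot: [0.003, 0.738, 0.675, -0.001]
contact_force: [-4.4, -15.8, 21.0]
gripper_width: 0.245
grasp_force: 82.2
t 20.3167 a -0.0127 b 0.0032 z 0.0551 F along -16.1 across -3.1 up 21.0 M [-2.98  1.11  0.18] heel est 0.0851
side blade back edge lean deg -22.05 a@.15 0.0489
side upright inner/outer deg 0.41 -0.12 inner a@.053 0.0913
scene blade back edge lean deg -1.52 a@.15 0.0583
scene upright inner/outer deg 0.55 -0.01 inner a@.053 0.0912
```

View pics/k1.png

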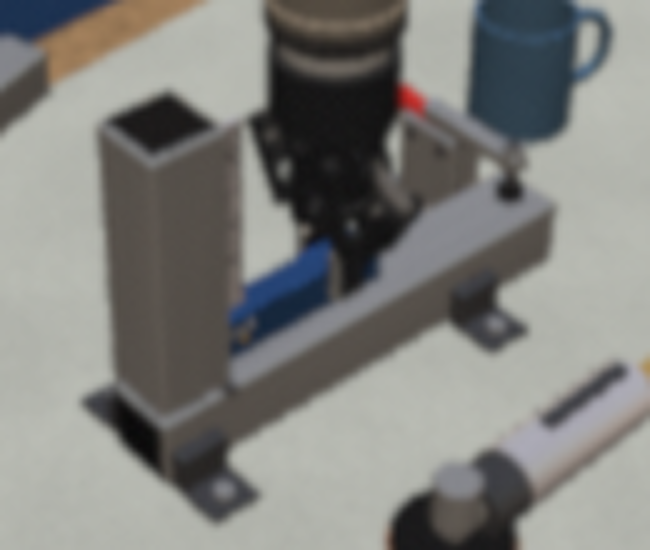

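The blade lies against the upright at (235,230), the stock flat on the rail at (290,285) with its end at the foot (235,340). I check squareness once more with plane fits.

```bash
python3 - <<'E'
from h import *
al=np.radians(4.75); u=np.array([np.sin(al),np.cos(al)]); n=np.array([u[1],-u[0]])
def fit(A,y):
    for _ in range(5):
        k=np.linalg.lstsq(A,y,rcond=None)[0]; e=abs(A@k-y); g=e<=max(.0012,np.percentile(e,85)); A,y=A[g],y[g]
    return k,len(y)
for nm in("side","scene","wrist"):
    c=cam(nm); w=cloud(c); z=w[...,2]; f=w[...,:2]-[.5625,0]; a=f@u; b=f@n
    hsv=cv2.cvtColor(c["pixels"],cv2.COLOR_RGB2HSV)
    for name,m,t in(("outer face",(a>.125)&(a<.15)&(abs(b)<.021)&(z>.07)&(z<.22),"a"),("upr top",(a>.09)&(a<.133)&(abs(b)<.028)&(z>.228)&(z<.24),"z"),
       ("stock top",(hsv[...,0]>100)&(hsv[...,0]<125)&(hsv[...,1]>110)&(abs(b)<.02)&(z>.076)&(z<.086)&(a>-.06)&(a<.085),"z"),
       ("rail top",(abs(b)<.022)&(z>.045)&(z<.055)&(a>-.14)&(a<.08),"z"),("bottle",(abs(w[...,0]-.445)<.05)&(abs(w[...,1]+.385)<.05)&(z>.03)&(z<.12),"s")):
        if m.sum()<60: continue
        if t=="s": print(nm,name,np.percentile(w[m],[1,50,99],axis=0).round(3).tolist()); continue
        A=np.c_[a[m] if t=="z" else z[m],b[m],np.ones(m.sum())]; k,N=fit(A,z[m] if t=="z" else a[m])
        print(nm,name,N,"slope deg %.2f"%np.degrees(np.arctan(k[0])),"mid %.4f"%(k@np.median(A,0)))
o=bot.get_obs(); print(o["t"],o["contact_force"],o["grasp_force"])
E
```

```text
side outer face 309 slope deg 0.07 mid 0.1363
side upr top 131 slope deg -0.11 mid 0.2345
side stock top 68 slope deg 0.48 mid 0.0806
side rail top 224 slope deg 0.03 mid 0.0509
side bottle [[0.425, -0.395, 0.032], [0.44, -0.375, 0.059], [0.461, -0.361, 0.091]]
scene upr top 114 slope deg 0.42 mid 0.2333
scene stock top 82 slope deg -0.41 mid 0.0794
scene rail top 229 slope deg 0.16 mid 0.0502
scene bottle [[0.436, -0.403, 0.03], [0.455, -0.38, 0.06], [0.468, -0.364, 0.091]]
wrist stock top 6349 slope deg -0.17 mid 0.0802
wrist rail top 6075 slope deg -0.18 mid 0.0503
20.6167 [ -4.7753787  -16.08191878  19.61913022] 82.18811273574829
```

Stock and rail are parallel (-0.17 against -0.18 deg in the wrist view), the stock top sits 30 mm above the rail, and the upright's outer face is within 0.1 deg of square. Handing in.

```bash
python3 -c "
from station import bot
print(bot.hand_in())"
```

```text
the job is handed in; nothing more can be done
None
```

The bottle stands upright on the tray, and the square is still gripped and pressed home in the corner with about 16 N along the rail and 20 N down; the upright measures within about 0.1° of square on its outer face, and I handed the job in at about 21 s without touching the grinder, spray can or mug.

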